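Clamp the casting mould in the vise

TASK

Stand the sand-filled casting mould upright on the bed of the vise midway along the width of its jaws, with its long side along the screw, setting it down gently and letting go; then turn the vise's crank clockwise until the sliding jaw clamps the mould tightly against the fixed jaw, and let go. Keep the mould upright all the way, move the jaw only by the crank, and leave everything else on the bench where it is.

Things in the scene. Friction and masses are not known exactly. Their poses are not given: they have to be found in the camera images.
- mould: the closed casting mould: rectangular aluminium box frame 92 mm (its x) x 56 mm (its y) x 78 mm high, in two tiers with a thin parting line, packed with brick-red sand, a round pouring mouth on top; about 0.7 kg. Origin: centre of its underside; z up. Starts upright on the bench, left or right of the vise. May be turned end for end
- vise: bench-fixed machine vise on a wooden riser (220 x 130 mm). Origin: on the bench under the vise; its x axis runs level along the screw from the crank (robot's side) to the fixed jaw, z up. Flat bed 85 mm above the bench, 100 mm wide in y. Screw axis at y 0, z 112 mm. A nut block stands at x -122..-98 mm, up to z 139 mm
- fixed_jaw: the vise's far jaw, fixed: 28 mm thick, 90 mm wide, 48 mm high. Origin: at the bed, centre of its clamping face, which looks to the vise's -x (vise x = 70 mm)
- jaw: the vise's sliding jaw, 28 mm thick, 90 mm wide, 48 mm high, moved by the screw. Origin: at the bed, centre of its clamping face, which looks to the vise's +x. The opening between the faces is the distance between the two jaw origins: 112 to 120 mm at the start, 92 mm when it closes on the mould
- crank (a joint): angle of the crank (rad), growing clockwise as seen from the crank side looking along the vise's +x; growing closes the jaw, 14 mm a turn (2.23 mm per rad). At 0 and whole turns the arm points straight up; at angle a the grip's centre lies at vise y = -45 sin a mm, z = 112 + 45 cos a mm. The crank stays where it is left and does not shift along the screw
- handle (a point): centre of the crank's black grip: a free-turning round sleeve 24 mm thick and 50 mm long, parallel to the screw, sticking out from the crank arm towards the vise's -x. It stays at vise x = -163 mm and circles 45 mm about the screw axis; the arm's face is at x -136 mm
- shield (a point): centre of the steel spatter shield above the crank, 36 mm (vise x) x 84 mm (vise y) x 5 mm thick, its underside 184 mm above the bench, covering vise x -141..-105 mm. It keeps a tool that points straight down off the crank's grip when that is low: lean the tool back, upper end away from the vise, by about 25 to 45 degrees
- half_frame: empty half of a moulding frame: open rectangular aluminium frame 92 x 56 x 38 mm high, nothing inside; stands on the bench. Not the mould. Origin: centre of its underside
- ring: plain aluminium ring, 70 mm outside, 32 mm high, flat on the bench. Origin: centre of its underside
- jar: white jar with a lid, 60 mm wide, 95 mm high, upright. Origin: centre of its underside
- brush: hand brush, 190 mm long, lying on the bench
- scraper: spatula-shaped scraper, 200 mm long, lying on the bench
- mallet: hammer, 240 mm long, lying on the bench
- mandrel: steel bar with a pointed top, 34 mm thick, 100 mm high, standing upright. Origin: centre of its underside
Mind the look-alikes: they are no part of the job. What is shaped like the mould but black or pink is not meant.

How it is judged:
By the outcome, as a careful person would: the job done as asked, in the order asked, and still so for the second after the job is handed in, with the robot touching nothing.
It also fails if it takes over 72 s, if anything falls off the work surface, if the arm or the gripper's body presses on something with over 40 N, if the wrist force passes 120 N, or if a joint passes its speed limit or range.

ROBOT

A 6-joint arm with a two-finger parallel gripper is mounted at the origin on the work surface. World frame = base frame: x ahead of the robot, y to its left, z up, the work surface at z = 0. Lengths are in m, angles in rad, forces in N, time in s.
With the tool pointing down it reaches from about 0.35 to 0.925 m from the base axis. Payload 6.4 kg.
Tool frame: the origin (TCP) lies between the finger pads; the fingertips stand 19 mm ahead of it and the grasp point (between the pads) is the TCP; z points along the fingers, y is the line along which they close (so a half turn about z gives the same grasp; the last joint's range is limited). The gripper opens to 85 mm and grips with 20 to 120 N. Pads are 22 mm wide; open, the fingers measure 114 mm over their backs; the gripper's body (76 mm by 85 mm) begins 54 mm behind the grasp point. The pads swing forward as they close: fully open they stand 13 mm farther back than shut.
Start: joints at [1.118, 0.245, 1.558, -0, 1.339, -0.174], TCP at [0.179, 0.625, 0.25] pointing down, gripper open.
Joint ranges: [-3.13, 3.13], [-1.02, 2.26], [0.13, 2.54], [-0.95, 4.09], [0.21, 2.88], [-2.74, 2.74]. Speed limits (rad/s): [2.57, 2.57, 3.14, 3.14, 3.14, 3.14].

INTERFACE

Orientations are given as a unit quaternion [x, y, z, w].
In Python, from rig import readout, imaging, robot gives the robot as it stands. The module is installed in compiled form; this text tells all that it offers.
- The arm moves only by the tool apply_moves, never from a script. Its argument "series" is a list of rows, each a list of 2 entries, a list of its own where there are three numbers: the shift along the tool's x, y, z as a fraction of full scale, then the turn about the tool's z as a fraction of full scale. A call has 1 to 12 rows; each row shifts and turns the commanded pose from where the row before left it, along the tool's axes as they then stand; what a row does not reach is not made up. Full scale, the value 1, is 0.3 m for a shift and 90 degrees for a turn. A row lasts 1/12 s, in which the tool goes at most 41.7 mm and 7.16 degrees, less where a joint would pass 70% of its speed; a pose out of reach is approached as far as the arm can. A call with a number of a shift or a turn outside -1 to 1 is refused whole. A call with a gripper value outside its range is refused whole. "fingers" is the closure, from -1 (fully open) to 1 (shut), set as the call begins (left out, the last holds). The fingers move at their own pace and stop on an object; "squeeze" is the grip in N (left out, the last holds). Time passes only in rows, so rows that do not move let the fingers close. It gives the time, the measured TCP pose, the force, the opening and the grip force at its end, in the units of the state.
- readout.read_state(): the state, without advancing time (a new reading comes with each control period).
- imaging.capture(name): name is "scene" or "top" or "wrist"; returns a dict with "image" (420x560x3 uint8, red, green, blue), "mtx" (3x3 intrinsics, pixels), "k1" (the pictures are not rectified: a ray, as slopes to the right and down, at radius r is drawn at 1 + k1 r^2 times it, then the intrinsics apply), "view" (4x4, takes a point from world to camera coordinates). Camera axes: x right, y up, looking along -z (the intrinsics and any distortion apply to the point x, -y, -z); pixel columns grow to the right and rows downward; lengths in m; the calibration is good to about 2 mm. A picture is of the moment at which its call begins. There is no depth.
- robot.sign_off(): hands the job in; it is judged then, once.
The state is a dict: "clock": time; "qpos": joint angles; "qvel": joint speeds; "effort": joint torques, N m; "tcp_pos": TCP position; "eef_rot": TCP orientation; "wrist_force": force on the tool from outside, world axes, zero at the start; "wrist_torque": the same for the moment, N m; "finger_gap": finger opening in m; "gripper_force": force on a finger pad.
Only numpy, scipy, OpenCV 4.12 (cv2) and the standard library are available. Lean on these libraries where they do the work, as an engineer would, in place of code of your own. Each camera call takes 0.05 s, during which the arm holds its last target. There are 200 camera calls.

## Working session

There is one attempt and no reset: what is moved stays moved. The work goes in short steps, Python scripts to look and compute and a tool call to move; the robot and the scene stay as the last step left them, time stands still between calls to the robot, and variables do not carry over. Pictures are saved under pics/ and viewed, at most 10 in all, crops included, and the job is handed in when it is done.

Besides the shell and the picture viewer there is one more tool, called after "Call:" as name(argument=value, ...) on one line, values as JSON. apply_moves: Moves the arm, as the interface text tells. Its arguments: {"type":"object","properties":{"series":{"type":"array","items":{"type":"array"}},"fingers":{"type":"number"},"squeeze":{"type":"number"}},"required":["series"]}

```bash
mkdir -p pics
cat > h.py <<'E'
import numpy as np, cv2
from rig import readout, imaging, robot
def cap(n,tag):
    d=imaging.capture(n); np.savez(f'{tag}.npz',**d); cv2.imwrite(f'pics/{tag}.png',d['image'][...,::-1]); return d
def load(tag): return dict(np.load(f'{tag}.npz'))
def ray(d,u,v):
    K=d['mtx'];k=float(d['k1']);p=np.array([(u-K[0,2])/K[0,0],(v-K[1,2])/K[1,1]])
    q=p.copy()
    for _ in range(20): q=p/(1+k*(q@q))
    R=d['view'][:3,:3];t=d['view'][:3,3]
    return -R.T@t, R.T@np.array([q[0],-q[1],-1])
def onz(d,u,v,z):
    o,r=ray(d,u,v); return o+r*(z-o[2])/r[2]
def tri(*a):  # a: (d,u,v)
    A=np.zeros((3,3));b=np.zeros(3);L=[]
    for d,u,v in a:
        o,r=ray(d,u,v);r=r/np.linalg.norm(r);P=np.eye(3)-np.outer(r,r);A+=P;b+=P@o;L.append((o,P))
    x=np.linalg.solve(A,b); return x,[float(np.linalg.norm(P@(x-o))) for o,P in L]
def proj(d,p):
    c=d['view'][:3,:3]@np.asarray(p)+d['view'][:3,3];s=np.array([c[0],-c[1]])/-c[2];s=s*(1+float(d['k1'])*(s@s))
    K=d['mtx'];return K[0,0]*s[0]+K[0,2],K[1,1]*s[1]+K[1,2]
E
python3 - <<'E'
from h import *
print(readout.read_state())
for n in('scene','top'):
    d=cap(n,n+'0');print(n,d['mtx'],d['k1'],d['view'])
a,b=[cv2.imread(f'pics/{n}0.png') for n in('scene','top')]
E
```

```text
{'clock': 0.0, 'qpos': array([ 1.11792563e+00,  2.45814266e-01,  1.55902112e+00, -2.30996936e-05,
        1.33869472e+00, -1.74097080e-01]), 'qvel': array([ 0.00098427,  0.00062496,  0.00142605, -0.00066532,  0.00154784,
        0.00115455]), 'effort': array([ 1.74868833e-04, -4.29504526e+01, -3.26133871e+01, -1.00754098e-04,
        5.26284421e-03,  1.09008960e-05]), 'tcp_pos': array([0.17862987, 0.62442828, 0.24917634]), 'eef_rot': array([ 1.38933188e-01,  9.90301283e-01, -9.24977163e-04, -2.88039508e-04]), 'wrist_force': array([ 1.09715401, -0.33064835,  0.06176146]), 'wrist_torque': array([-0.00845151,  0.00460386, -0.02828756]), 'gripper_force': 0.0, 'finger_gap': 0.08542878152453626}
scene [[407.94582719   0.         279.27230944]
 [  0.         407.94582719 211.59670233]
 [  0.           0.           1.        ]] -0.016422799180111886 [[ 0.85056482  0.52586097 -0.00311865 -0.43481138]
 [-0.38496637  0.62669009  0.67753998  0.11986237]
 [ 0.35824625 -0.5750911   0.73547934 -1.51348214]
 [ 0.          0.          0.          1.        ]]
top [[520.09616941   0.         289.68126319]
 [  0.         520.09616941 210.87613595]
 [  0.           0.           1.        ]] -0.07235284458628317 [[ 0.01310218 -0.9999122  -0.0019804   0.01289696]
 [ 0.99631103  0.01288696  0.08484255 -0.5535269 ]
 [-0.08480958 -0.00308471  0.9963924  -1.661668  ]
 [ 0.          0.          0.          1.        ]]
```

View pics/scene0.png

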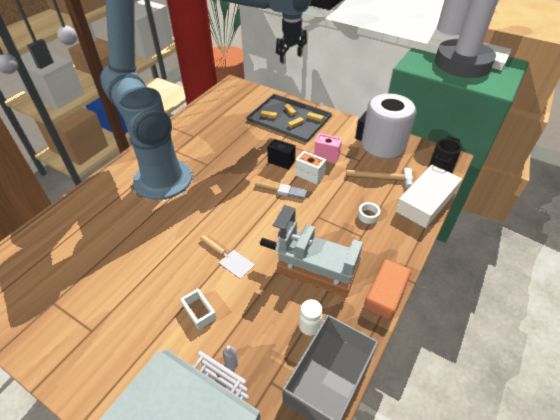

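View pics/top0.png

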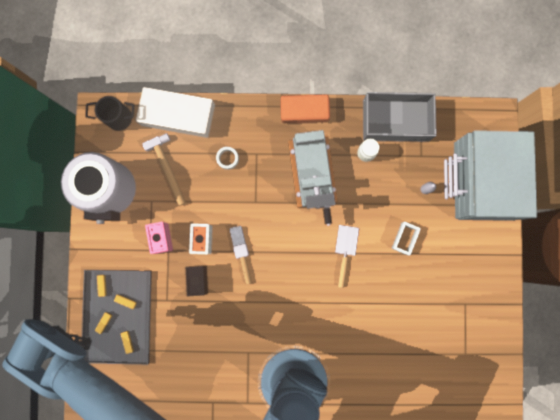

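The mould is at top (200,239) and scene (311,166), between the black and pink decoys. The vise is at top (313,170) with its grip at (327,215). I'll enlarge both.

Run:
```python
from h import *
def crop(t,x,y,w,h,s): 
    return cv2.resize(cv2.imread(f'pics/{t}.png')[y:y+h,x:x+w],None,fx=s,fy=s,interpolation=cv2.INTER_CUBIC)
a=np.hstack([crop('top0',180,215,40,50,8),crop('scene0',290,145,45,50,8)])
cv2.imwrite('pics/c1.png',a)
b=np.hstack([crop('top0',280,125,60,100,6),crop('scene0',255,200,73,100,6)])
cv2.imwrite('pics/c2.png',b)
```

```text
(no output)
```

View pics/c1.png

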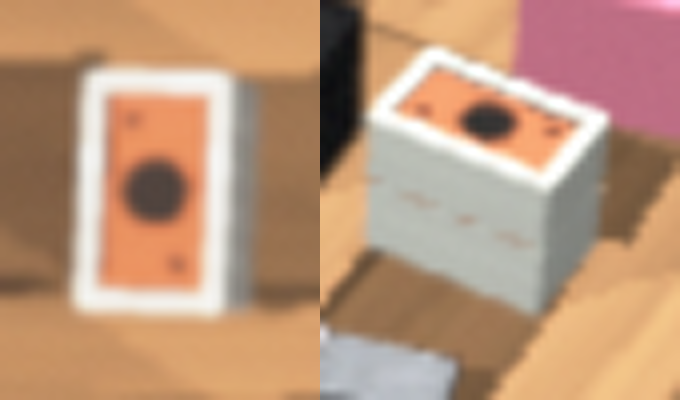

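View pics/c2.png

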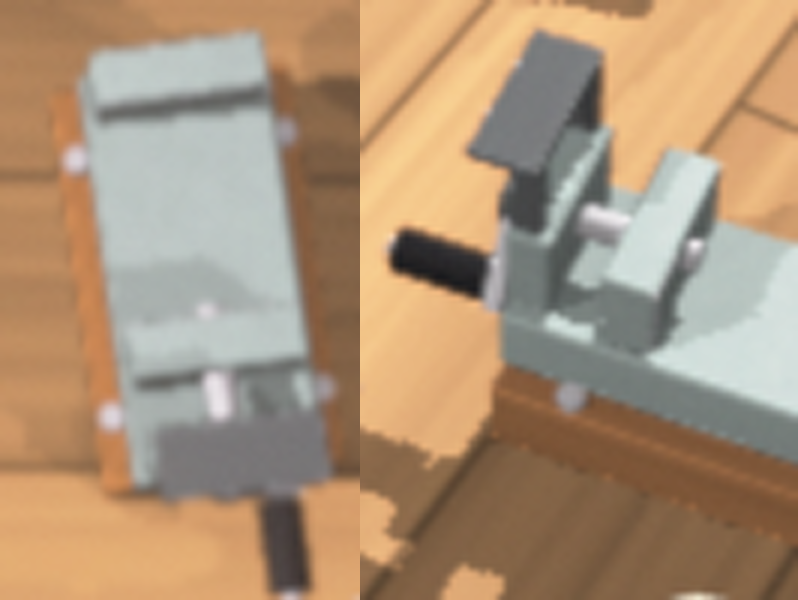

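Left: mould corners are clear in both views. Right: the vise, with jaws, shield and black grip; the grip points down and to the robot's right. Next I triangulate the corners.

Run:
```python
from h import *
T=load('top0');S=load('scene0')
def c(p,s,o,x0=0): return ((p[0]-x0+.5)/s-.5+o[0],(p[1]+.5)/s-.5+o[1])
np.set_printoptions(precision=4,suppress=True)
t=[(85,70),(235,72),(225,312),(75,308)]; s=[(610,118),(547,188),(368,115),(435,47)]
P=[]
for a,b in zip(t,s):
    x,e=tri((T,*c(a,8,(180,215))),(S,*c(b,8,(290,145),320)));P.append(x);print(x,e)
P=np.array(P);m=P.mean(0);print('mould',m,np.linalg.norm(P-np.roll(P,-1,0),axis=1))
d=(P[0]+P[1]-P[2]-P[3]);print('yaw long',np.degrees(np.arctan2(d[1],d[0])))
print('vise, top view')
for n,z,ps in(('fixed',.133,[(88,55),(260,33),(268,90),(95,108)]),('slide',.133,[(128,322),(303,308),(310,362),(138,378)]),('shield',.189,[(160,425),(327,412),(332,480),(165,497)])):
    for p in ps: print(n,onz(T,*c(p,6,(280,125)),z))
for n,z,ps in(('slide S',.133,[(670,150),(720,165),(655,290),(600,270)]),('shield S',.189,[(535,32),(603,50),(545,175),(470,150)])):
    for p in ps: print(n,onz(S,*c(p,6,(255,200),360),z))
x=tri((T,*c((284,545),6,(280,125))),(S,*c((440,265),6,(255,200),360)));print('handle',x)
```

```text
[0.5045 0.3306 0.081 ] [0.0008894533173025486, 0.0008894533173026219]
[0.5042 0.271  0.0839] [0.0010502843141858326, 0.0010502843141859323]
[0.4115 0.2732 0.0829] [0.00019231114565250473, 0.00019231114565253902]
[0.4124 0.3324 0.0814] [8.388491787436351e-05, 8.388491787452759e-05]
mould [0.4582 0.3018 0.0823] [0.0596 0.0928 0.0592 0.0922]
yaw long -1.226489593761609
vise, top view
fixed [0.782  0.0088 0.133 ]
fixed [ 0.7947 -0.0792  0.133 ]
fixed [ 0.765  -0.0835  0.133 ]
fixed [0.7544 0.0049 0.133 ]
slide [ 0.6442 -0.0132  0.133 ]
slide [ 0.6525 -0.102   0.133 ]
slide [ 0.6249 -0.1057  0.133 ]
slide [ 0.6156 -0.0185  0.133 ]
shield [ 0.5853 -0.0283  0.189 ]
shield [ 0.5927 -0.1098  0.189 ]
shield [ 0.5594 -0.1125  0.189 ]
shield [ 0.55   -0.0311  0.189 ]
slide S [ 0.6148 -0.0176  0.133 ]
slide S [ 0.6399 -0.0134  0.133 ]
slide S [ 0.6504 -0.0957  0.133 ]
slide S [ 0.623  -0.0989  0.133 ]
shield S [ 0.5455 -0.0301  0.189 ]
shield S [ 0.5789 -0.0234  0.189 ]
shield S [ 0.5955 -0.1037  0.189 ]
shield S [ 0.5588 -0.1088  0.189 ]
handle (array([ 0.5346, -0.098 ,  0.077 ]), [0.0017495816953637478, 0.0017495816953637443])
```

Cross-checks are good: the mould comes out 92.5 x 59 mm with its top at about 82 mm, the jaw opening is about 113 mm, and the vise yaw about 8.5°. Next I move above the mould and check with the wrist camera.

Call:
apply_moves(series=[[[0,0,0],-0.055],[[0,0,0],-0.055],[[0,0,0],-0.055],[[-0.087,-0.096,0],0],[[-0.087,-0.096,0],0],[[-0.087,-0.096,0],0],[[-0.087,-0.096,0],0],[[-0.087,-0.096,0],0],[[-0.087,-0.096,0],0],[[-0.087,-0.096,0],0],[[-0.087,-0.096,0],0],[[-0.087,-0.096,0],0]], fingers=-1, squeeze=60)

```text
clock: 1.1
tcp_pos: [0.4093, 0.3594, 0.2499]
eef_rot: [0.01, 1.0, -0.0, -0.0]
wrist_force: [-0.2, 0.2, 0.7]
finger_gap: 0.0856
gripper_force: 0.0
```

Call:
apply_moves(series=[[[-0.087,-0.096,0],0],[[-0.087,-0.096,0],0],[[0,0,0],0],[[0,0,0],0]])

```text
clock: 1.43
tcp_pos: [0.4606, 0.301, 0.2498]
eef_rot: [0.012, 1.0, -0.0, -0.0]
wrist_force: [0.2, 1.2, 0.0]
finger_gap: 0.0852
gripper_force: 0.0
```

Run:
```python
from h import *
from scipy.spatial.transform import Rotation as R
np.set_printoptions(precision=4,suppress=True)
s=readout.read_state();print(s['clock'],s['tcp_pos'],s['eef_rot'],s['qpos']);print(R.from_quat(s['eef_rot']).as_matrix())
d=cap('wrist','w1')
print(np.linalg.inv(d['view']),d['mtx'][0])
c=lambda x,y:proj(d,(x,y,.078))
print([c(*p) for p in((.5045,.3306),(.504,.271),(.4115,.273),(.4124,.3324))])
```

```text
1.4333 [0.4606 0.301  0.2498] [ 0.0117  0.9999 -0.0001 -0.0005] [ 0.3726  0.0127  1.8144  0.0002  1.3155 -1.175 ]
[[-0.9997  0.0233 -0.001 ]
 [ 0.0233  0.9997 -0.0002]
 [ 0.001  -0.0002 -1.    ]]
[[ 0.0244 -0.9474 -0.319   0.3784]
 [ 0.9997  0.0233  0.007   0.3033]
 [ 0.0008 -0.3191  0.9477  0.3734]
 [ 0.      0.      0.      1.    ]] [357.2701   0.     285.5511]
[(np.float64(319.15592314970974), np.float64(245.33469692060424)), (np.float64(252.6313562048478), np.float64(246.33658326830755)), (np.float64(248.955125875193), np.float64(141.40658712861705)), (np.float64(322.03279284887924), np.float64(140.71524461352251))]
```

View pics/w1.png

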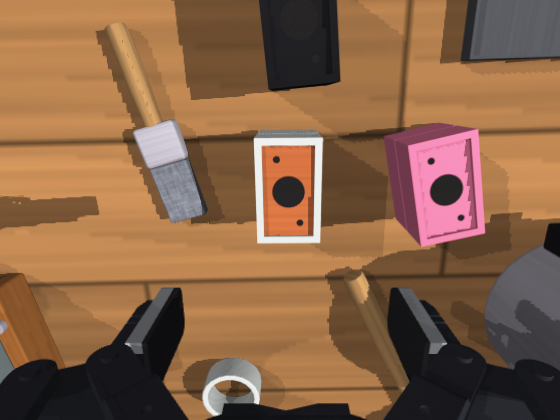

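The wrist view shows the mould's top with corners about (254,138), (323,137), (321,242), (257,243). The black and pink decoys and the mallet are well clear.

Run:
```python
from h import *
np.set_printoptions(precision=4,suppress=True)
d=load('w1');T=load('top0');S=load('scene0')
im=d['image'].astype(int);hs=cv2.cvtColor(d['image'],cv2.COLOR_RGB2HSV)
m=((hs[...,1]<40)&(hs[...,2]>215)).astype(np.uint8);m[:100]=0;m[280:]=0;m[:,:230]=0;m[:,345:]=0
cs,_=cv2.findContours(m,0,2);k=max(cs,key=cv2.contourArea);r=cv2.minAreaRect(k);b=cv2.boxPoints(r);print(r);print(b)
ap=cv2.approxPolyDP(k,6,True)[:,0];print(ap)
# white rim corners: on z=.078
Q=np.array([onz(d,*p,.078) for p in ap]);print(Q,Q.mean(0))
# mouth centre triangulation
w=((hs[...,2]<60)).astype(np.uint8);w[:160]=0;w[225:]=0;w[:,265:313][:]=w[:,265:313];w[:,:265]=0;w[:,313:]=0
n,l,st,ce=cv2.connectedComponentsWithStats(w);i=1+st[1:,4].argmax();wc=ce[i];print('mouth w',wc,st[i])
f=lambda p,s,o,x0=0:((p[0]-x0+.5)/s-.5+o[0],(p[1]+.5)/s-.5+o[1])
print(tri((d,*wc),(T,*f((155,190),8,(180,215))),(S,*f((489,121),8,(290,145),320))))
print(onz(d,*wc,.078))
```

```text
((288.0, 189.99996948242188), (67.99998474121094, 103.99998474121094), -0.0)
[[254. 242.]
 [254. 138.]
 [322. 138.]
 [322. 242.]]
[[254 138]
 [257 241]
 [319 242]
 [322 139]]
[[0.4089 0.2772 0.078 ]
 [0.4989 0.2752 0.078 ]
 [0.5013 0.3304 0.078 ]
 [0.411  0.3324 0.078 ]] [0.455  0.3038 0.078 ]
mouth w [288.1209 191.5014] [273 177  31  30 736]
(array([0.4567, 0.3037, 0.0765]), [0.0020437045412307546, 0.0022843232618083736, 0.0007190922223166724])
[0.4542 0.3039 0.078 ]
```

Call:
apply_moves(series=[[[0.015,0.008,0.1],0],[[0,0,0.12],0],[[0,0,0.12],0],[[0,0,0.12],0],[[0,0,0.1],0],[[0,0,0.06],0],[[0,0,0.04],0],[[0,0,0],0],[[0,0,0],0]])

```text
clock: 2.23
tcp_pos: [0.4549, 0.3058, 0.0525]
eef_rot: [0.009, 1.0, 0.0, -0.0]
wrist_force: [0.5, -0.1, 0.7]
finger_gap: 0.0857
gripper_force: 0.0
```

Call:
apply_moves(series=[[[0,0,0],0],[[0,0,0],0],[[0,0,0],0],[[0,0,0],0],[[0,0,0],0],[[0,0,0],0],[[0,0,0],0],[[0,0,0],0]], fingers=1, squeeze=60)

```text
clock: 2.9
tcp_pos: [0.4566, 0.3053, 0.0543]
eef_rot: [0.01, 1.0, 0.0, 0.001]
wrist_force: [-1.3, -1.1, 5.5]
finger_gap: 0.0553
gripper_force: 66.2
```

Call:
apply_moves(series=[[[0,0,-0.06],0],[[0,0,-0.12],0],[[0,0,-0.12],0],[[0,0,-0.12],0],[[0,0,-0.12],0],[[0,0,-0.12],0],[[-0.07,-0.084,0],0],[[-0.07,-0.084,0],0],[[-0.07,-0.084,0],0],[[-0.07,-0.084,0],0],[[-0.07,-0.084,0],0],[[-0.07,-0.084,0],0]])

```text
clock: 3.9
tcp_pos: [0.5778, 0.15, 0.2486]
eef_rot: [0.01, 1.0, 0.0, -0.002]
wrist_force: [1.8, 0.8, -8.1]
finger_gap: 0.0555
gripper_force: 67.9
```

Call:
apply_moves(series=[[[-0.07,-0.084,0],0],[[-0.07,-0.084,0],0],[[0,0,0],-0.055],[[0,0,0],-0.055],[[0,0,0],0],[[0,0,0],0],[[0,0,0],0]])

```text
clock: 4.48
tcp_pos: [0.6185, 0.1005, 0.2494]
eef_rot: [-0.076, 0.997, 0.0, -0.001]
wrist_force: [-0.0, 0.2, -7.7]
finger_gap: 0.0555
gripper_force: 68.0
```

Run:
```python
from h import *
np.set_printoptions(precision=4,suppress=True)
s=readout.read_state();print(s['clock'],s['tcp_pos'],s['eef_rot'],s['qpos'])
cap('wrist','w2');cap('scene','s2');cap('top','t2')
```

```text
4.4833 [0.6185 0.1005 0.2494] [-0.0758  0.9971  0.0001 -0.0008] [-0.0196  0.1931  1.6203  0.0001  1.3298 -1.7423]
```

View pics/w2.png

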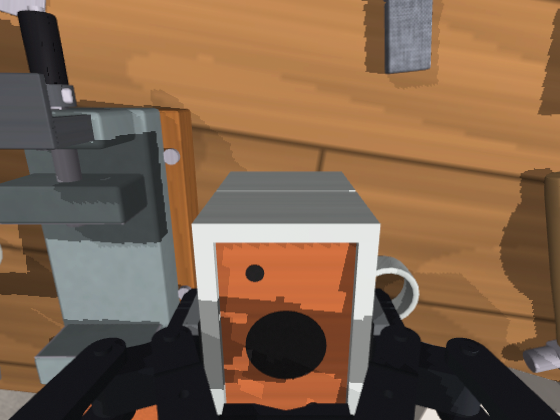

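Run:
```python
from h import *
im=cv2.imread('pics/w2.png')
a=cv2.resize(im[80:230,0:200],None,fx=4,fy=4,interpolation=cv2.INTER_CUBIC)[:, :800]
cv2.imwrite('pics/c3.png',a)
```

```text
(no output)
```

View pics/c3.png

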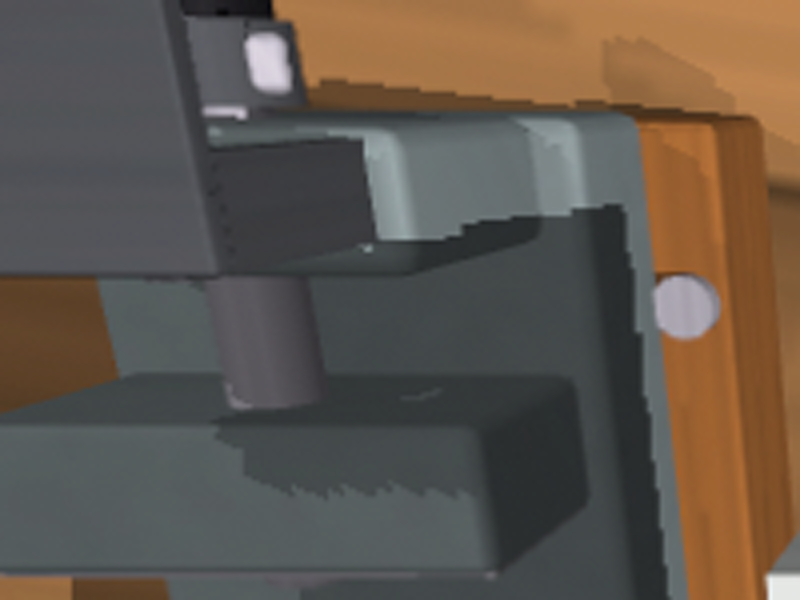

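Run:
```python
from h import *
np.set_printoptions(precision=4,suppress=True)
d=load('w2')
for n,z,u,v in(('bed+y a',.085,638/4,80+130/4),('bed+y b',.085,688/4,80+600/4),('jaw back',.133,475/4,80+428/4),('jaw front',.133,497/4,80+572/4),('shield front',.189,220/4,80+275/4),('fix -y near',.133,37,357),('bed-y a',.085,120/4,80+370/4),('bed-y b',.085,62,325)):
    print(n,onz(d,u,v,z))
g=cv2.cvtColor(d['image'],cv2.COLOR_RGB2HSV)
# fixed-jaw near top edge rows (brightness step) at some columns
L=cv2.cvtColor(d['image'],cv2.COLOR_RGB2GRAY).astype(int)
for u in(50,80,110,130): print(u,L[315:392:1,u])
for v in (240,255,270,285): print(v,[int(x) for x in g[v,40:70,0]],[int(x) for x in g[v,165:190,0]])
```

```text
bed+y a [ 0.5627 -0.0056  0.085 ]
bed+y b [0.6584 0.0086 0.085 ]
jaw back [ 0.612  -0.0156  0.133 ]
jaw front [ 0.6379 -0.0117  0.133 ]
shield front [ 0.5793 -0.023   0.189 ]
fix -y near [ 0.7639 -0.0794  0.133 ]
bed-y a [ 0.6256 -0.1068  0.085 ]
bed-y b [ 0.769  -0.0879  0.085 ]
50 [ 99  99 100 112 113 112 100  98  96  97  98  99 100 101 102 102 102 102
 101 101  99  98  97  69  53  63  80  82  73  69  68  68  68  68  68  68
  68  68  68  68  74 114 142 143 143 149 153 153 152 152 151 150 150 149
 149 149 149 149 149 149 149 150 151 150 136  73  21  22  21  22  21  21
  22  22  21  21  22]
80 [149 149 149 149 150 147  89  89  89  76  67  67  67  67  67  67  67  68
  68  69  68  69  69  69  70  69  70  69  69  69  69  70  70  70  70  69
  64  45  27  21  22  21  21  22  21  21  21  22  21  21  22  21  20  21
  21  21  20  21  20  21  21  22  21  21  21  21  22  22  21  21  22  21
  22  22  21  22  22]
110 [150 150 151 152 142  90  89  89  87  73  67  67  68  69  70  69  70  70
  70  69  69  68  56  21  20  22  22  21  21  21  22  20  18  14  16  16
  17  20  21  21  20  21  21  22  2
[... 654 characters left out ...]
3, 14, 13, 13, 14, 13]
255 [14, 14, 14, 14, 14, 15, 14, 14, 14, 90, 95, 94, 94, 92, 94, 96, 98, 96, 92, 92, 95, 93, 92, 90, 92, 92, 92, 95, 94, 94] [93, 93, 96, 93, 93, 90, 93, 95, 93, 15, 13, 14, 13, 13, 14, 14, 13, 13, 14, 13, 13, 14, 13, 13, 13]
270 [14, 14, 14, 15, 14, 14, 14, 14, 14, 14, 14, 15, 30, 95, 96, 100, 98, 98, 96, 92, 94, 96, 95, 96, 96, 96, 96, 95, 96, 95] [93, 90, 96, 93, 93, 96, 95, 93, 96, 93, 70, 14, 14, 14, 14, 13, 14, 14, 14, 14, 14, 14, 13, 13, 13]
285 [15, 15, 15, 15, 15, 15, 15, 14, 14, 15, 15, 15, 14, 14, 14, 18, 93, 92, 92, 92, 92, 92, 92, 92, 94, 94, 92, 94, 92, 92] [95, 96, 96, 96, 93, 93, 93, 96, 93, 95, 93, 93, 90, 13, 13, 13, 14, 12, 11, 10, 10, 9, 12, 13, 14]
```

Run:
```python
from h import *
np.set_printoptions(precision=4,suppress=True)
d=load('w2')
A=np.array([onz(d,u,v,.085)[:2] for u,v in((45.5,240),(49,255),(52.3,270),(55.7,285))]);B=np.array([onz(d,u,v,.085)[:2] for u,v in((159.5,112.5),(172.2,240),(173.8,255),(175.3,270),(177.5,285))])
for P in(A,B):
    f=np.polyfit(P[:,0],P[:,1],1);print(np.degrees(np.arctan(f[0])),np.polyval(f,[.6,.7,.76]))
F=[onz(d,u,v,.085)[:2] for u,v in((80,320.5),(110,319.3),(130,320.5))];print('fixed foot',F)
print('fixed top edge',onz(d,50,355.7,.133))
```

```text
8.453440061263592 [-0.1105 -0.0957 -0.0868]
8.26954821043495 [-0.0003  0.0142  0.0229]
fixed foot [array([ 0.7617, -0.0713]), array([ 0.7563, -0.0438]), array([ 0.755 , -0.0254])]
fixed top edge [ 0.7612 -0.0691  0.133 ]
```

Vise centreline is at yaw 8.4° and the middle of the opening is at about (0.702, -0.046), with roughly 10 mm spare at each end. I'll move over it and look again before lowering.

Call:
apply_moves(series=[[[-0.0335,-0.0875,0],0],[[-0.0335,-0.0875,0],0],[[-0.0335,-0.0875,0],0],[[-0.0335,-0.0875,0],0],[[-0.0335,-0.0875,0],0],[[-0.0335,-0.0875,0],0.003],[[0,0,0],0],[[0,0,0.06],0],[[0,0,0.06],0],[[0,0,0],0],[[0,0,0],0]])

```text
clock: 5.55
tcp_pos: [0.7018, -0.0457, 0.2125]
eef_rot: [-0.074, 0.997, 0.001, -0.002]
wrist_force: [-1.2, 0.7, -6.4]
finger_gap: 0.0556
gripper_force: 68.2
```

Run:
```python
from h import *
np.set_printoptions(precision=4,suppress=True)
s=readout.read_state();print(s['clock'],s['tcp_pos'],s['eef_rot'],s['qpos'])
d=cap('wrist','w3');t=cap('top','t3');c=cap('scene','s3')
im=np.hstack([cv2.resize(cv2.imread('pics/w3.png')[80:420,120:460],None,fx=1.18,fy=1.18),cv2.resize(cv2.imread('pics/s3.png')[190:310,245:365],(401,401),interpolation=cv2.INTER_CUBIC)])
print(im.shape);cv2.imwrite('pics/c4.png',im[:,:800])
```

```text
5.55 [ 0.7018 -0.0457  0.2125] [-0.0742  0.9972  0.0006 -0.0019] [-0.2258  0.3998  1.4353  0.      1.3104 -1.9451]
(401, 802, 3)
```

View pics/c4.png

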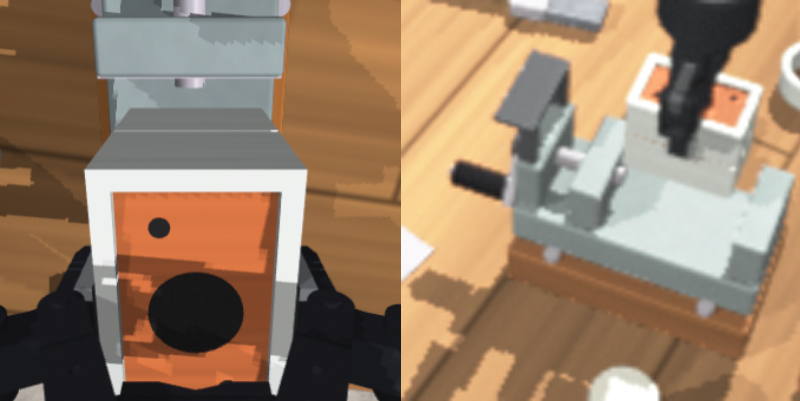

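The left half shows the mould ahead of the sliding jaw, roughly centred and parallel. The jaw spans x 95–285 and the mould's top edge 85–307. The right half shows the mould clear above the bed. I'll check the offset numerically.

Run:
```python
from h import *
np.set_printoptions(precision=4,suppress=True)
d=load('w3');f=lambda x,y:(x/1.18+120,y/1.18+80)
r=np.radians(8.4);X=np.array([np.cos(r),np.sin(r)]);Y=np.array([-X[1],X[0]])
t=np.array([.7018,-.0457])
for n,z,p in(('jawfront L',.133,(97,77)),('jawfront R',.133,(280,77)),('jawback L',.133,(94,18)),('jawback R',.133,(284,16)),('mouldL',.236,(85,170)),('mouldR',.236,(307,168)),('mouth',.236,(196,312)),('mould foot L',.158,(116,130)),('foot R',.158,(280,130)),('bottomL?',.158,(128,108)),('bottomR?',.158,(268,108))):
    q=onz(d,*f(*p),z);print(n,q,'rel tcp in vise axes',(q[:2]-t)@X,(q[:2]-t)@Y)
```

```text
jawfront L [ 0.6522 -0.0996  0.133 ] rel tcp in vise axes -0.05692289516612239 -0.046113283488873016
jawfront R [ 0.6395 -0.0136  0.133 ] rel tcp in vise axes -0.0569805091209881 0.040876798577727205
jawback L [ 0.626  -0.1029  0.133 ] rel tcp in vise axes -0.0833674774774876 -0.04549727214932408
jawback R [ 0.6124 -0.0176  0.133 ] rel tcp in vise axes -0.08431342050828775 0.0408883512840671
mouldL [ 0.6598 -0.0796  0.236 ] rel tcp in vise axes -0.046457912677150985 -0.027408468748533546
mouldR [ 0.6512 -0.0244  0.236 ] rel tcp in vise axes -0.04699190130363659 0.02846718690482442
mouth [ 0.698  -0.0457  0.236 ] rel tcp in vise axes -0.0037398233146908374 0.0005908581175203781
mould foot L [ 0.6698 -0.0847  0.158 ] rel tcp in vise axes -0.037311110448249654 -0.033874325725042884
foot R [ 0.6594 -0.0142  0.158 ] rel tcp in vise axes -0.037328239209572484 0.037342469159046446
bottomL? [ 0.6595 -0.0804  0.158 ] rel tcp in vise axes -0.046962690058582536 -0.028188173269441424
bottomR? [ 0.6507 -0.0213  0.158 ] rel tcp in vise axes -0.046984373948810415 0.031591737152937976
```

Call:
apply_moves(series=[[[0,-0.009,0],0],[[0,0,0.06],0],[[0,0,0.06],0],[[0,0,0.06],0],[[0,0,0.03],0],[[0,0,0.015],0],[[0,0,0],0],[[0,0,0],0]])

```text
clock: 6.37
tcp_pos: [0.704, -0.0491, 0.1481]
eef_rot: [-0.074, 0.997, -0.0, 0.001]
wrist_force: [0.4, 0.7, -7.1]
finger_gap: 0.0555
gripper_force: 68.4
```

Call:
apply_moves(series=[[[0,0,0.004],0],[[0,0,0.004],0],[[0,0,0.003],0],[[0,0,0.003],0],[[0,0,0],0],[[0,0,0],0]])

```text
clock: 6.87
tcp_pos: [0.7033, -0.0489, 0.1426]
eef_rot: [-0.074, 0.997, 0.0, -0.0]
wrist_force: [0.5, 0.4, -7.2]
finger_gap: 0.0552
gripper_force: 68.5
```

Call:
apply_moves(series=[[[0,0,0.003],0],[[0,0,0.003],0],[[0,0,0.003],0],[[0,0,0],0],[[0,0,0],0]])

```text
clock: 7.28
tcp_pos: [0.7032, -0.0489, 0.1397]
eef_rot: [-0.074, 0.997, 0.0, -0.0]
wrist_force: [-0.6, 0.1, -7.1]
finger_gap: 0.0556
gripper_force: 68.5
```

Call:
apply_moves(series=[[[0,0,0.003],0],[[0,0,0],0],[[0,0,0.002],0],[[0,0,0],0],[[0,0,0],0]])

```text
clock: 7.7
tcp_pos: [0.7036, -0.049, 0.1394]
eef_rot: [-0.074, 0.997, -0.0, 0.0]
wrist_force: [-4.4, 0.0, -0.3]
finger_gap: 0.0558
gripper_force: 69.1
```

It's resting on the bed (load −7 N → 0). Release, then rise.

Call:
apply_moves(series=[[[0,0,0],0],[[0,0,0],0],[[0,0,0],0],[[0,0,0],0],[[0,0,0],0],[[0,0,0],0]], fingers=-1)

```text
clock: 8.2
tcp_pos: [0.7035, -0.049, 0.1386]
eef_rot: [-0.074, 0.997, -0.0, 0.0]
wrist_force: [0.3, 0.4, -0.2]
finger_gap: 0.0853
gripper_force: 0.0
```

Call:
apply_moves(series=[[[0,0,-0.05],0],[[0,0,-0.1],0],[[0,0,-0.12],0],[[0,0,-0.12],0],[[0,0,-0.12],0],[[0,0,-0.12],0],[[0,0,-0.1],0],[[0,0,0],0],[[0,0,0],0]])

```text
clock: 8.95
tcp_pos: [0.7041, -0.0491, 0.3622]
eef_rot: [-0.074, 0.997, -0.001, 0.003]
wrist_force: [-0.8, 0.4, -0.4]
finger_gap: 0.0853
gripper_force: 0.0
```

Run:
```python
from h import *
np.set_printoptions(precision=4,suppress=True)
s=readout.read_state();print(s['clock'],s['tcp_pos'],s['eef_rot'],s['qpos'],s['finger_gap'])
d=cap('wrist','w4')
```

```text
8.95 [ 0.7041 -0.0491  0.3622] [-0.0742  0.9972 -0.0011  0.0034] [-0.2298  0.3087  1.2795 -0.      1.5463 -1.9492] 0.08533024295295823
```

View pics/w4.png

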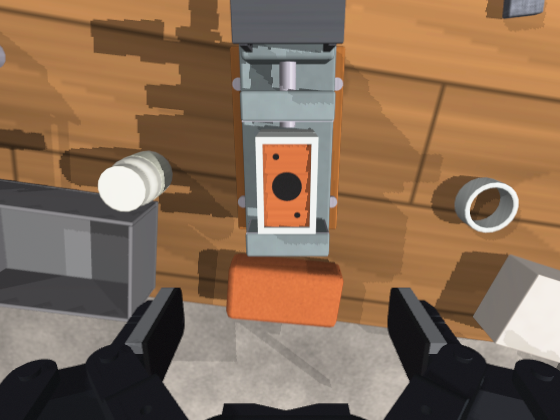

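The mould stands upright between the jaws, centred: its axis is at column 287, the jaws' at 288. The tool can't be tilted directly, so I'll see whether pushing past full reach along the vise's direction leans it back.

Call:
apply_moves(series=[[[0,0.127,0],0],[[0,0.127,0],0],[[0,0.127,0],0],[[0,0.127,0],0],[[-0.12,0,0],0],[[-0.12,0,0],0],[[-0.12,0,0],0],[[-0.12,0,0],0],[[-0.12,0,0],0],[[-0.12,0,0],0],[[-0.12,0,0],0],[[0,0,0],0]])

```text
clock: 10.0
tcp_pos: [0.9169, 0.136, 0.346]
eef_rot: [-0.074, 0.997, 0.0, -0.005]
wrist_force: [0.3, 0.2, -3.8]
finger_gap: 0.0857
gripper_force: 0.0
```

Run:
```python
from h import *
np.set_printoptions(precision=4,suppress=True)
s=readout.read_state();print(s['clock'],s['tcp_pos'],s['eef_rot'],s['qpos'],s['qpos'][[1,2,4]].sum())
```

```text
10.0 [0.9169 0.136  0.346 ] [-0.0741  0.9972  0.0003 -0.0049] [ 0.0255  1.0128  0.2926  0.0001  1.8461 -1.6935] 3.1513868390001685
```

Call:
apply_moves(series=[[[-0.12,0,0],0],[[-0.12,0,0],0],[[-0.12,0,0],0],[[-0.12,0,0],0]])

```text
clock: 10.33
tcp_pos: [0.9534, 0.1421, 0.324]
eef_rot: [-0.074, 0.997, 0.003, 0.031]
wrist_force: [-0.3, -0.5, 0.9]
finger_gap: 0.0854
gripper_force: 0.0
```

Run:
```python
from h import *
np.set_printoptions(precision=4,suppress=True)
s=readout.read_state();print(s['clock'],s['tcp_pos'],s['eef_rot'],s['qpos'],s['qpos'][[1,2,4]].sum())
```

```text
10.3333 [0.9534 0.1421 0.324 ] [-0.0741  0.9968  0.0027  0.0308] [ 0.0289  1.1328  0.1338  0.0084  1.8136 -1.688 ] 3.0802191259271527
```

Pushing past reach does lean the tool outward, about 3.5° so far. Continuing.

Call:
apply_moves(series=[[[-0.139,0,0],0],[[-0.139,0,0],0],[[-0.139,0,0],0],[[-0.139,0,0],0],[[-0.139,0,0],0],[[-0.139,0,0],0],[[-0.139,0,0],0],[[-0.139,0,0],0],[[-0.139,0,0],0],[[-0.139,0,0],0],[[-0.139,0,0],0],[[-0.139,0,0],0]])

```text
clock: 11.33
tcp_pos: [1.0264, 0.1532, 0.3123]
eef_rot: [-0.073, 0.982, 0.013, 0.174]
wrist_force: [0.9, -0.6, 0.0]
finger_gap: 0.0851
gripper_force: 0.0
```

Run:
```python
from h import *
np.set_printoptions(precision=4,suppress=True)
s=readout.read_state();print(s['clock'],s['tcp_pos'],s['eef_rot'],s['qpos'],s['qpos'][[1,2,4]].sum())
```

```text
11.3333 [1.0264 0.1532 0.3123] [-0.073   0.982   0.0129  0.1739] [ 0.0303  1.163   0.1283  0.0405  1.502  -1.6847] 2.793315389288027
```

Call:
apply_moves(series=[[[-0.139,0,0],0],[[-0.139,0,0],0],[[-0.139,0,0],0],[[-0.139,0,0],0],[[-0.139,0,0],0],[[-0.139,0,0],0],[[-0.139,0,0],0],[[-0.139,0,0],0]])

```text
clock: 12.0
tcp_pos: [1.0536, 0.1574, 0.3714]
eef_rot: [-0.072, 0.962, 0.02, 0.264]
wrist_force: [-0.6, 0.0, 0.6]
finger_gap: 0.0854
gripper_force: 0.0
```

Run:
```python
from h import *
from scipy.spatial.transform import Rotation as R
np.set_printoptions(precision=4,suppress=True)
s=readout.read_state();print(s['clock'],s['tcp_pos'],s['eef_rot'],s['qpos'],s['qpos'][[1,2,4]].sum());print(R.from_quat(s['eef_rot']).as_matrix())
```

```text
12.0 [1.0536 0.1574 0.3714] [-0.0715  0.9617  0.0195  0.264 ] [ 0.0289  1.1208  0.1274  0.0621  1.3611 -1.6868] 2.609312036004356
[[-0.8504 -0.1479  0.5049]
 [-0.1273  0.989   0.0753]
 [-0.5105 -0.0002 -0.8599]]
```

The tool leans back 30.7° in the vise plane, as needed. Now travelling to above the grip.

Call:
apply_moves(series=[[[0.1155,-0.0365,-0.051],0],[[0.1155,-0.0365,-0.051],0],[[0.1155,-0.0365,-0.051],0],[[0.1155,-0.0365,-0.051],0],[[0.1155,-0.0365,-0.051],0],[[0.1155,-0.0365,-0.051],0],[[0.1155,-0.0365,-0.051],0],[[0.1155,-0.0365,-0.051],0],[[0.1155,-0.0365,-0.051],0],[[0.1155,-0.0365,-0.051],0],[[0.1155,-0.0365,-0.051],0],[[0.1155,-0.0365,-0.051],0]])

```text
clock: 13.0
tcp_pos: [0.6664, -0.0241, 0.325]
eef_rot: [-0.072, 0.962, 0.019, 0.264]
wrist_force: [0.9, 0.0, 1.2]
finger_gap: 0.0852
gripper_force: 0.0
```

```bash
cat >> h.py <<'E'
from scipy.spatial.transform import Rotation as R
def to(target):
    s=readout.read_state();M=R.from_quat(s['eef_rot']).as_matrix();d=M.T@(np.array(target)-s['tcp_pos'])
    print('t',round(s['clock'],2),'tcp',s['tcp_pos'].round(4),'lean',np.degrees(np.arccos(-M[2,2])).round(1),'z',M[:,2].round(3),'y',M[:,1].round(3));print('frac',(d/.3).round(3),'len',np.linalg.norm(d).round(4),'q',s['qpos'].round(2),'F',s['wrist_force'].round(1))
E
python3 -c "
from h import *
to((.484,-.105,.30))"
```

```text
t 13.0 tcp [ 0.6664 -0.0241  0.325 ] lean 30.7 z [ 0.505  0.075 -0.86 ] y [-0.149  0.989 -0.001]
frac [ 0.594 -0.176 -0.256] len 0.2011 q [-0.28 -0.02  1.77  0.27  0.92 -2.12] F [0.9 0.  1.2]
```

Call:
apply_moves(series=[[[0.099,-0.029,-0.043],0],[[0.099,-0.029,-0.043],0],[[0.099,-0.029,-0.043],0],[[0.099,-0.029,-0.043],0],[[0.099,-0.029,-0.043],0],[[0.099,-0.029,-0.043],0],[[0,0,0],0],[[0,0,0],0]])

```text
clock: 13.67
tcp_pos: [0.4847, -0.1048, 0.3012]
eef_rot: [-0.071, 0.962, 0.018, 0.264]
wrist_force: [0.3, 0.5, 1.1]
finger_gap: 0.0855
gripper_force: 0.0
```

```bash
python3 -c "
from h import *
to((.484,-.105,.153))
d=cap('wrist','w5')
for n,p in(('G',(.533,-.098,.0755)),('end',(.508,-.1015,.0755)),('arm',(.5577,-.094,.0755)),('shieldc',(.567,-.069,.189))): print(n,proj(d,p))
hs=cv2.cvtColor(d['image'],cv2.COLOR_RGB2HSV);L=d['image'].max(2)
m=(L<60).astype(np.uint8)
n,l,st,ce=cv2.connectedComponentsWithStats(m)
for i in range(1,n):
    if st[i,4]>150: print(st[i],ce[i].round(1))
"
```

```text
t 13.67 tcp [ 0.4847 -0.1048  0.3012] lean 30.7 z [ 0.505  0.073 -0.86 ] y [-0.146  0.989 -0.002]
frac [0.254 0.001 0.423] len 0.1482 q [-0.62 -0.46  2.17  0.42  1.06 -2.47] F [0.3 0.5 1.1]
G (np.float64(285.1317638883339), np.float64(107.53446535584311))
end (np.float64(285.2841160399605), np.float64(81.49373103506113))
arm (np.float64(285.55172176445154), np.float64(130.4579757592818))
shieldc (np.float64(315.0199023333931), np.float64(230.34036179533834))
[ 273   76   27   60 1383] [286. 106.]
[295 281  24  11 205] [306.5 285.9]
[    0   288   188   132 12626] [103.6 377.4]
[  384   288   176   132 12256] [464. 377.]
[ 207  404  158   16 1901] [285.4 412.5]
```

View pics/w5.png

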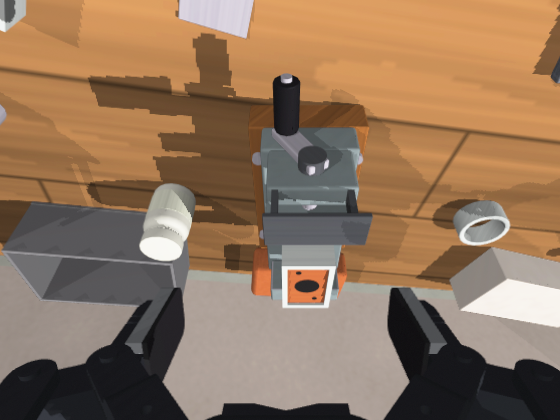

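The grip sits at (286,106) in the wrist view, within 1–2 px of my prediction (285,107.5), so the grip position is confirmed. The arm path is clear. Approaching.

Call:
apply_moves(series=[[[0.064,0,0.106],0],[[0.064,0,0.106],0],[[0.064,0,0.106],0],[[0.064,0,0.106],0],[[0,0,0],0],[[0,0,0],0]])

```text
clock: 14.22
tcp_pos: [0.4838, -0.103, 0.1506]
eef_rot: [-0.072, 0.962, 0.021, 0.261]
wrist_force: [0.7, 0.5, 0.9]
finger_gap: 0.0853
gripper_force: 0.0
```

```bash
python3 -c "
from h import *
to((.529,-.0985,.0755))
a=load('w5')
f=lambda p,s,o,x0=0:((p[0]-x0+.5)/s-.5+o[0],(p[1]+.5)/s-.5+o[1])
print(tri((a,286,106),(load('top0'),*f((284,545),6,(280,125))),(load('scene0'),*f((440,265),6,(255,200),360))))
"
```

```text
t 14.22 tcp [ 0.4838 -0.103   0.1506] lean 30.4 z [ 0.5    0.078 -0.862] y [-0.15   0.989  0.003]
frac [-0.004 -0.008  0.292] len 0.0878 q [-0.62 -0.24  2.31  0.54  0.76 -2.68] F [0.7 0.5 0.9]
(array([ 0.53361646, -0.09734303,  0.07425513]), [0.001295651074455721, 0.002578756413556981, 0.0015628062074377615])
```

Joint 6 is near its limit in this grasp, so I'll take the half-turn equivalent. First back off, then turn 180°.

Call:
apply_moves(series=[[[0,0,-0.1],0],[[0,0,-0.1],0.04],[[0,0,-0.05],0.06],[[0,0,0],0.079],[[0,0,0],0.079],[[0,0,0],0.079],[[0,0,0],0.079],[[0,0,0],0.079],[[0,0,0],0.079],[[0,0,0],0.079],[[0,0,0],0.079],[[0,0,0],0.079]])

```text
clock: 15.22
tcp_pos: [0.4479, -0.1107, 0.221]
eef_rot: [0.516, 0.815, 0.172, 0.203]
wrist_force: [0.3, 0.6, -0.3]
finger_gap: 0.0851
gripper_force: 0.0
```

Call:
apply_moves(series=[[[0,0,0],0.079],[[0,0,0],0.079],[[0,0,0],0.079],[[0,0,0],0.079],[[0,0,0],0.079],[[0,0,0],0.079],[[0,0,0],0.079],[[0,0,0],0.079],[[0,0,0],0.079],[[0,0,0],0.079],[[0,0,0],0.079],[[0,0,0],0.079]])

```text
clock: 16.22
tcp_pos: [0.4479, -0.1107, 0.221]
eef_rot: [0.931, 0.25, 0.264, 0.032]
wrist_force: [-0.7, 1.1, -0.2]
finger_gap: 0.0851
gripper_force: 0.0
```

Call:
apply_moves(series=[[[0,0,0],0.079],[[0,0,0],0.079],[[0,0,0],0.079],[[0,0,0],0.004],[[0,0,0],0],[[0,0,0],0]])

```text
clock: 16.72
tcp_pos: [0.4469, -0.1102, 0.2185]
eef_rot: [0.962, 0.074, 0.264, -0.018]
wrist_force: [-0.2, 0.3, 0.1]
finger_gap: 0.0854
gripper_force: 0.0
```

```bash
python3 -c "
from h import *
to((.4785,-.1035,.1506))
to((.5225,-.0990,.0745))
"
```

```text
t 16.72 tcp [ 0.4469 -0.1102  0.2185] lean 30.7 z [ 0.505  0.074 -0.86 ] y [ 0.151 -0.988  0.004]
frac [-0.023 -0.007  0.249] len 0.0751 q [-0.7  -0.48  2.34  0.48  0.96  0.51] F [-0.2  0.3  0.1]
t 16.72 tcp [ 0.4469 -0.1102  0.2185] lean 30.7 z [ 0.505  0.074 -0.86 ] y [ 0.151 -0.988  0.004]
frac [-0.026 -0.001  0.543] len 0.163 q [-0.7  -0.48  2.34  0.48  0.96  0.51] F [-0.2  0.3  0.1]
```

Call:
apply_moves(series=[[[-0.013,0,0.1],0],[[-0.013,0,0.1],0],[[0,0,0.1],0],[[0,0,0.1],0],[[0,0,0.08],0],[[0,0,0.063],0],[[0,0,0],0],[[0,0,0],0]])

```text
clock: 17.38
tcp_pos: [0.5214, -0.0982, 0.0717]
eef_rot: [0.962, 0.073, 0.262, -0.02]
wrist_force: [0.3, 0.3, -0.2]
finger_gap: 0.0858
gripper_force: 0.0
```

```bash
python3 -c "
from h import *
to((.5225,-.0990,.0745))
"
```

```text
t 17.38 tcp [ 0.5214 -0.0982  0.0717] lean 30.5 z [ 0.502  0.077 -0.862] y [ 0.151 -0.989 -0.   ]
frac [ 0.007  0.003 -0.006] len 0.0031 q [-0.55  0.03  2.24  0.68  0.55  0.34] F [ 0.3  0.3 -0.2]
```

Call:
apply_moves(series=[[[0.006,0,-0.005],0],[[0,0,0],0],[[0,0,0],0],[[0,0,0],0],[[0,0,0],0],[[0,0,0],0],[[0,0,0],0],[[0,0,0],0],[[0,0,0],0],[[0,0,0],0]], fingers=1, squeeze=90)

```text
clock: 18.22
tcp_pos: [0.5223, -0.0988, 0.075]
eef_rot: [0.962, 0.072, 0.263, -0.019]
wrist_force: [-6.3, -1.3, 7.3]
finger_gap: 0.0217
gripper_force: 87.6
```

```bash
python3 -c "
from h import *
to((.5225,-.0990,.0745))
"
```

```text
t 18.22 tcp [ 0.5223 -0.0988  0.075 ] lean 30.6 z [ 0.504  0.075 -0.861] y [ 0.149 -0.989  0.001]
frac [-0.     0.001  0.002] len 0.0005 q [-0.55  0.03  2.24  0.67  0.55  0.34] F [-6.3 -1.3  7.3]
```

The sleeve is gripped (gap 22 mm, crank at about 149°). I'll tabulate the crank rows and try a first 60°.

```bash
cat >> h.py <<'E'
def rows(a0,n=12,st=10,corr=(0,0)):
    # corr: (vise y, z) correction in m spread over the call
    a=np.radians(a0+st*np.arange(n+1));ds=np.diff(np.sin(a));dc=np.diff(np.cos(a))
    s=readout.read_state();M=R.from_quat(s['eef_rot']).as_matrix();r=np.radians(8.45);Y=np.array([-np.sin(r),np.cos(r),0])
    D=np.outer(-.045*ds+corr[0]/n,Y)+np.outer(.045*dc+corr[1]/n,[0,0,1]);F=(D@M)/.3
    print('['+', '.join('[[%.3f, %.3f, %.3f], 0]'%tuple(f) for f in F)+']');print('sumerr',(F-F.round(3)).sum(0)*300)
def where():
    s=readout.read_state();r=np.radians(8.45);p=s['tcp_pos']-[.689,-.0507,.112];Y=np.array([-np.sin(r),np.cos(r),0]);X=np.array([np.cos(r),np.sin(r),0])
    y,z=p@Y,p[2]-.0015;f=s['wrist_force'];a=np.degrees(np.arctan2(-y,z))%360;t=np.radians(a)
    print('t',round(s['clock'],2),'x %.4f y %.4f z %.4f'%(p@X,y,z),'a',a.round(1),'r',np.hypot(y,z).round(4),'F xyz',(f@X).round(1),(f@Y).round(1),f[2].round(1),'tang',(f@Y*-np.cos(t)-f[2]*np.sin(t)).round(1),'rad',(-f@Y*np.sin(t)+f[2]*np.cos(t)).round(1),'q',s['qpos'].round(2),'gap',s['finger_gap'].round(4),s['gripper_force'].round(0))
E
python3 -c "
from h import *
where();rows(149,6)"
```

```text
Traceback (most recent call last):
  File "h.py", line 35, in where
    print('t',round(s['clock'],2),'x %.4f y %.4f z %.4f'%(p@X,y,z),'a',a.round(1),'r',np.hypot(y,z).round(4),'F xyz',(f@X).round(1),(f@Y).round(1),f[2].round(1),'tang',(f@Y*-np.cos(t)-f[2]*np.sin(t)).round(1),'rad',(-f@Y*np.sin(t)+f[2]*np.cos(t)).round(1),'q',s['qpos'].round(2),'gap',s['finger_gap'].round(4),s['gripper_force'].round(0))
                                                                                                                                                                                                                                                                                             ^^^^^^^^^^^^^^^^^^^^^
AttributeError: 'float' object has no attribute 'round'
```

```bash
sed -i "s/s\['finger_gap'\].round(4),s\['gripper_force'\].round(0)/round(s['finger_gap'],4),round(s['gripper_force'])/" h.py
python3 -c "
from h import *
where();rows(149,6)"
```

```text
t 18.22 x -0.1720 y -0.0231 z -0.0385 a 149.0 r 0.0449 F xyz -6.4 -0.3 7.3 tang -4.0 rad -6.1 q [-0.55  0.03  2.24  0.67  0.55  0.34] gap 0.0217 88
[[[-0.006, -0.024, 0.010], 0], [[-0.004, -0.025, 0.006], 0], [[-0.001, -0.026, 0.002], 0], [[0.001, -0.026, -0.002], 0], [[0.003, -0.025, -0.005], 0], [[0.005, -0.024, -0.009], 0]]
sumerr [0.30168268 0.00598454 0.07050683]
```

Call:
apply_moves(series=[[[-0.006,-0.024,0.01],0],[[-0.004,-0.025,0.006],0],[[-0.001,-0.026,0.002],0],[[0.001,-0.026,-0.002],0],[[0.003,-0.025,-0.005],0],[[0.006,-0.024,-0.009],0]])

```text
clock: 18.72
tcp_pos: [0.5157, -0.0553, 0.0739]
eef_rot: [0.962, 0.071, 0.263, -0.017]
wrist_force: [-2.8, -9.2, 0.4]
finger_gap: 0.0214
gripper_force: 88.0
```

```bash
python3 -c "
from h import *
where();rows(209,9)"
```

```text
t 18.72 x -0.1721 y 0.0209 z -0.0396 a 207.8 r 0.0448 F xyz -4.1 -8.7 0.4 tang -7.5 rad -4.4 q [-0.46 -0.01  2.28  0.64  0.5   0.45] gap 0.0214 88
[[[0.007, -0.022, -0.013], 0], [[0.009, -0.019, -0.016], 0], [[0.011, -0.015, -0.018], 0], [[0.012, -0.011, -0.020], 0], [[0.013, -0.007, -0.022], 0], [[0.013, -0.003, -0.022], 0], [[0.013, 0.002, -0.022], 0], [[0.013, 0.006, -0.022], 0], [[0.012, 0.011, -0.021], 0]]
sumerr [0.28252113 0.10974737 0.08664742]
```

Works nicely with low forces. Continuing 90° more.

Call:
apply_moves(series=[[[0.007,-0.022,-0.013],0],[[0.009,-0.019,-0.016],0],[[0.011,-0.015,-0.018],0],[[0.012,-0.011,-0.02],0],[[0.013,-0.007,-0.022],0],[[0.013,-0.003,-0.022],0],[[0.014,0.002,-0.022],0],[[0.013,0.006,-0.022],0],[[0.012,0.011,-0.021],0]])

```text
clock: 19.47
tcp_pos: [0.5125, -0.0365, 0.1344]
eef_rot: [0.962, 0.072, 0.263, -0.02]
wrist_force: [9.8, -0.5, -10.2]
finger_gap: 0.0217
gripper_force: 88.5
```

```bash
python3 -c "
from h import *
where();rows(299,12)"
```

```text
t 19.47 x -0.1725 y 0.0400 z 0.0209 a 297.6 r 0.0451 F xyz 9.6 -1.9 -10.2 tang -8.2 rad -6.4 q [-0.42 -0.17  2.28  0.49  0.63  0.66] gap 0.0217 89
[[[0.011, 0.015, -0.019], 0], [[0.010, 0.018, -0.016], 0], [[0.008, 0.021, -0.013], 0], [[0.006, 0.023, -0.010], 0], [[0.004, 0.025, -0.006], 0], [[0.001, 0.026, -0.002], 0], [[-0.001, 0.026, 0.002], 0], [[-0.003, 0.025, 0.005], 0], [[-0.005, 0.024, 0.009], 0], [[-0.007, 0.022, 0.013], 0], [[-0.009, 0.019, 0.016], 0], [[-0.011, 0.015, 0.018], 0]]
sumerr [-0.60234718  0.23012279 -0.34047272]
```

Call:
apply_moves(series=[[[0.011,0.015,-0.019],0],[[0.01,0.018,-0.016],0],[[0.008,0.021,-0.013],0],[[0.006,0.023,-0.01],0],[[0.003,0.025,-0.006],0],[[0.001,0.026,-0.002],0],[[-0.001,0.026,0.002],0],[[-0.003,0.025,0.005],0],[[-0.006,0.024,0.009],0],[[-0.007,0.022,0.012],0],[[-0.009,0.019,0.016],0],[[-0.011,0.015,0.018],0]])

```text
clock: 20.47
tcp_pos: [0.5245, -0.1142, 0.1371]
eef_rot: [0.962, 0.072, 0.263, -0.019]
wrist_force: [-6.6, 0.2, 6.4]
finger_gap: 0.0214
gripper_force: 91.1
```

```bash
python3 -c "
from h import *
where();rows(59,12)"
```

```text
t 20.47 x -0.1720 y -0.0387 z 0.0236 a 58.7 r 0.0453 F xyz -6.5 1.1 6.4 tang -6.1 rad 2.4 q [-0.58 -0.1   2.21  0.56  0.69  0.46] gap 0.0214 91
[[[-0.012, 0.011, 0.020], 0], [[-0.013, 0.007, 0.022], 0], [[-0.013, 0.003, 0.022], 0], [[-0.013, -0.002, 0.022], 0], [[-0.013, -0.006, 0.022], 0], [[-0.012, -0.011, 0.021], 0], [[-0.011, -0.015, 0.019], 0], [[-0.010, -0.018, 0.016], 0], [[-0.008, -0.021, 0.013], 0], [[-0.006, -0.024, 0.010], 0], [[-0.004, -0.025, 0.006], 0], [[-0.001, -0.026, 0.002], 0]]
sumerr [0.21000241 0.22107355 0.18320883]
```

Call:
apply_moves(series=[[[-0.012,0.011,0.02],0],[[-0.013,0.007,0.022],0],[[-0.013,0.003,0.022],0],[[-0.013,-0.002,0.022],0],[[-0.013,-0.006,0.022],0],[[-0.012,-0.011,0.021],0],[[-0.011,-0.015,0.019],0],[[-0.01,-0.018,0.016],0],[[-0.008,-0.021,0.013],0],[[-0.006,-0.023,0.01],0],[[-0.004,-0.025,0.006],0],[[0,-0.026,0.002],0]])

```text
clock: 21.47
tcp_pos: [0.5191, -0.0777, 0.0688]
eef_rot: [0.962, 0.072, 0.263, -0.017]
wrist_force: [-4.9, -7.7, 3.5]
finger_gap: 0.0217
gripper_force: 90.6
```

```bash
python3 -c "
from h import *
where();rows(179,12)"
```

```text
t 21.47 x -0.1720 y -0.0017 z -0.0447 a 177.8 r 0.0447 F xyz -6.0 -6.9 3.5 tang -7.0 rad -3.2 q [-0.51  0.02  2.26  0.67  0.52  0.38] gap 0.0217 91
[[[0.001, -0.026, -0.002], 0], [[0.003, -0.025, -0.006], 0], [[0.005, -0.024, -0.009], 0], [[0.007, -0.022, -0.013], 0], [[0.009, -0.019, -0.016], 0], [[0.011, -0.015, -0.018], 0], [[0.012, -0.011, -0.020], 0], [[0.013, -0.007, -0.022], 0], [[0.013, -0.003, -0.022], 0], [[0.013, 0.002, -0.022], 0], [[0.013, 0.006, -0.022], 0], [[0.012, 0.011, -0.021], 0]]
sumerr [0.50905531 0.04222101 0.25514074]
```

Call:
apply_moves(series=[[[0.001,-0.026,-0.002],0],[[0.003,-0.025,-0.006],0],[[0.005,-0.024,-0.009],0],[[0.007,-0.022,-0.013],0],[[0.009,-0.019,-0.016],0],[[0.011,-0.015,-0.018],0],[[0.012,-0.011,-0.02],0],[[0.013,-0.007,-0.022],0],[[0.014,-0.003,-0.022],0],[[0.014,0.002,-0.022],0],[[0.013,0.006,-0.022],0],[[0.012,0.011,-0.021],0]])

```text
clock: 22.47
tcp_pos: [0.5126, -0.0368, 0.1352]
eef_rot: [0.962, 0.072, 0.263, -0.019]
wrist_force: [10.5, -1.7, -11.1]
finger_gap: 0.0216
gripper_force: 88.7
```

```bash
python3 -c "
from h import *
where();rows(299,9,5)"
```

```text
t 22.47 x -0.1725 y 0.0397 z 0.0217 a 298.6 r 0.0452 F xyz 10.1 -3.2 -11.1 tang -8.2 rad -8.1 q [-0.42 -0.17  2.28  0.49  0.63  0.66] gap 0.0216 89
[[[0.006, 0.007, -0.010], 0], [[0.005, 0.008, -0.009], 0], [[0.005, 0.009, -0.008], 0], [[0.005, 0.009, -0.008], 0], [[0.004, 0.010, -0.007], 0], [[0.004, 0.011, -0.006], 0], [[0.003, 0.012, -0.005], 0], [[0.003, 0.012, -0.004], 0], [[0.002, 0.012, -0.004], 0]]
sumerr [-0.23859543 -0.03271567 -0.16653738]
```

Call:
apply_moves(series=[[[0.006,0.007,-0.01],0],[[0.005,0.008,-0.009],0],[[0.005,0.009,-0.008],0],[[0.005,0.009,-0.008],0]])

```text
clock: 22.8
tcp_pos: [0.5139, -0.0459, 0.147]
eef_rot: [0.962, 0.072, 0.262, -0.02]
wrist_force: [9.7, 1.6, -10.3]
finger_gap: 0.0214
gripper_force: 88.8
```

```bash
python3 -c "
from h import *
where()"
```

```text
t 22.8 x -0.1725 y 0.0305 z 0.0335 a 317.7 r 0.0453 F xyz 9.8 0.2 -10.3 tang -7.1 rad -7.5 q [-0.44 -0.19  2.27  0.48  0.66  0.65] gap 0.0214 89
```

Call:
apply_moves(series=[[[0.004,0.01,-0.007],0],[[0.004,0.011,-0.006],0],[[0.003,0.012,-0.005],0]])

```text
clock: 23.05
tcp_pos: [0.5153, -0.0548, 0.1533]
eef_rot: [0.962, 0.072, 0.262, -0.022]
wrist_force: [4.5, 6.9, -2.1]
finger_gap: 0.0215
gripper_force: 89.3
```

```bash
python3 -c "
from h import *
where();rows(334,12,5)"
```

```text
t 23.05 x -0.1724 y 0.0215 z 0.0398 a 331.6 r 0.0452 F xyz 5.4 6.1 -2.1 tang -6.4 rad 1.1 q [-0.47 -0.19  2.26  0.49  0.69  0.64] gap 0.0215 89
[[[0.003, 0.012, -0.005], 0], [[0.002, 0.012, -0.004], 0], [[0.002, 0.013, -0.003], 0], [[0.001, 0.013, -0.002], 0], [[0.000, 0.013, -0.001], 0], [[-0.000, 0.013, 0.000], 0], [[-0.001, 0.013, 0.001], 0], [[-0.001, 0.013, 0.002], 0], [[-0.002, 0.013, 0.003], 0], [[-0.002, 0.012, 0.004], 0], [[-0.003, 0.012, 0.005], 0], [[-0.003, 0.011, 0.006], 0]]
sumerr [-0.41931257 -0.09821875  0.69155928]
```

Still no clamp resistance. I'll continue in small steps.

Call:
apply_moves(series=[[[0.003,0.012,-0.005],0],[[0.002,0.012,-0.004],0],[[0.002,0.013,-0.003],0],[[0.001,0.013,-0.002],0]])

```text
clock: 23.38
tcp_pos: [0.5175, -0.0694, 0.1583]
eef_rot: [0.962, 0.072, 0.262, -0.022]
wrist_force: [2.1, 7.3, -1.9]
finger_gap: 0.0214
gripper_force: 89.5
```

Call:
apply_moves(series=[[[0,0.013,-0.001],0],[[0,0.013,0],0],[[-0.001,0.013,0.001],0]])

```text
clock: 23.63
tcp_pos: [0.5192, -0.0806, 0.1586]
eef_rot: [0.962, 0.072, 0.262, -0.023]
wrist_force: [0.8, 13.1, 3.9]
finger_gap: 0.0216
gripper_force: 90.2
```

```bash
python3 -c "
from h import *
where();rows(9,12,5)"
```

```text
t 23.63 x -0.1724 y -0.0046 z 0.0451 a 5.9 r 0.0453 F xyz 2.7 12.8 3.9 tang -13.1 rad 2.6 q [-0.52 -0.18  2.24  0.51  0.72  0.58] gap 0.0216 90
[[[-0.001, 0.013, 0.002], 0], [[-0.002, 0.013, 0.003], 0], [[-0.002, 0.012, 0.004], 0], [[-0.003, 0.012, 0.005], 0], [[-0.003, 0.011, 0.006], 0], [[-0.004, 0.011, 0.007], 0], [[-0.004, 0.010, 0.007], 0], [[-0.005, 0.009, 0.008], 0], [[-0.005, 0.008, 0.009], 0], [[-0.006, 0.007, 0.009], 0], [[-0.006, 0.006, 0.010], 0], [[-0.006, 0.005, 0.010], 0]]
sumerr [-0.30604348  0.02482167  0.16014929]
```

Call:
apply_moves(series=[[[-0.001,0.013,0.002],0],[[-0.002,0.013,0.003],0]])

```text
clock: 23.8
tcp_pos: [0.5203, -0.0869, 0.1574]
eef_rot: [0.962, 0.073, 0.262, -0.025]
wrist_force: [-9.8, 18.9, 15.6]
finger_gap: 0.0215
gripper_force: 91.8
```

Call:
apply_moves(series=[[[-0.002,0.012,0.004],0],[[-0.003,0.012,0.005],0]])

```text
clock: 23.97
tcp_pos: [0.5214, -0.0931, 0.1552]
eef_rot: [0.962, 0.074, 0.262, -0.026]
wrist_force: [-20.3, 22.4, 29.0]
finger_gap: 0.0219
gripper_force: 93.8
```

```bash
python3 -c "
from h import *
where()"
```

```text
t 23.97 x -0.1720 y -0.0173 z 0.0417 a 22.6 r 0.0452 F xyz -16.8 25.1 29.0 tang -34.4 rad 17.2 q [-0.55 -0.15  2.22  0.53  0.73  0.53] gap 0.0219 94
```

Clamping has begun: tangential force is 34 N and rising. I'll tighten a bit more.

Call:
apply_moves(series=[[[-0.003,0.011,0.006],0],[[-0.004,0.011,0.007],0]])

```text
clock: 24.13
tcp_pos: [0.5226, -0.0994, 0.152]
eef_rot: [0.962, 0.075, 0.262, -0.026]
wrist_force: [-34.5, 22.4, 42.8]
finger_gap: 0.0219
gripper_force: 95.8
```

```bash
python3 -c "
from h import *
where()"
```

```text
t 24.13 x -0.1717 y -0.0237 z 0.0385 a 31.6 r 0.0452 F xyz -30.8 27.3 42.8 tang -45.7 rad 22.1 q [-0.56 -0.14  2.22  0.54  0.72  0.51] gap 0.0219 96
```

Call:
apply_moves(series=[[[-0.004,0.01,0.007],0],[[-0.005,0.009,0.008],0],[[0,0,0],0]], squeeze=110)

```text
clock: 24.38
tcp_pos: [0.5237, -0.1054, 0.1477]
eef_rot: [0.962, 0.075, 0.262, -0.026]
wrist_force: [-38.0, 21.7, 45.2]
finger_gap: 0.0215
gripper_force: 106.1
```

```bash
python3 -c "
from h import *
where()"
```

```text
t 24.38 x -0.1716 y -0.0298 z 0.0342 a 41.1 r 0.0454 F xyz -34.4 27.1 45.2 tang -50.1 rad 16.3 q [-0.57 -0.12  2.21  0.55  0.72  0.49] gap 0.0215 106
```

Call:
apply_moves(series=[[[-0.005,0.008,0.009],0],[[-0.006,0.007,0.009],0],[[0,0,0],0]])

```text
clock: 24.63
tcp_pos: [0.5246, -0.1103, 0.1427]
eef_rot: [0.962, 0.076, 0.263, -0.025]
wrist_force: [-47.3, 21.2, 56.8]
finger_gap: 0.0215
gripper_force: 107.7
```

```bash
python3 -c "
from h import *
where();rows(59,6,5)
d=cap('top','t6');c=cap('scene','s6')
t0=load('t3')
# opening along centreline in top view: print brightness along vise axis at z=.133, offset y=+.038 (beside mould)
r=np.radians(8.45);X=np.array([np.cos(r),np.sin(r),0]);Y=np.array([-np.sin(r),np.cos(r),0]);O=np.array([.689,-.0507,0])
for nm,im in(('top',d),('scene',c)):
  for yy in(-.036,.036):
    g=cv2.cvtColor(im['image'],cv2.COLOR_RGB2GRAY).astype(np.float32);out=[]
    for x in np.arange(-.075,.1,.004):
        u,v=proj(im,O+x*X+yy*Y+[0,0,.133]);out.append(int(cv2.getRectSubPix(g,(1,1),(float(u),float(v)))[0,0]))
    print(nm,yy,out)
"
```

```text
t 24.63 x -0.1713 y -0.0348 z 0.0292 a 50.0 r 0.0454 F xyz -43.7 27.9 56.8 tang -61.5 rad 15.1 q [-0.58 -0.11  2.21  0.56  0.71  0.46] gap 0.0215 108
[[[-0.006, 0.006, 0.010], 0], [[-0.006, 0.005, 0.010], 0], [[-0.006, 0.004, 0.011], 0], [[-0.006, 0.003, 0.011], 0], [[-0.007, 0.002, 0.011], 0], [[-0.007, 0.001, 0.011], 0]]
sumerr [-0.04250503  0.31280387 -0.01831555]
top -0.036 [170, 165, 173, 183, 177, 157, 126, 135, 183, 205, 207, 205, 205, 192, 157, 140, 146, 150, 149, 146, 151, 153, 151, 150, 147, 151, 152, 151, 150, 148, 146, 151, 151, 150, 145, 130, 127, 155, 197, 209, 206, 204, 204, 199]
top 0.036 [184, 184, 183, 183, 183, 177, 146, 139, 187, 212, 212, 211, 211, 210, 199, 186, 184, 185, 186, 186, 185, 184, 185, 183, 184, 183, 183, 183, 183, 184, 184, 184, 182, 182, 173, 134, 102, 132, 175, 188, 189, 188, 190, 194]
scene -0.036 [199, 198, 199, 198, 199, 199, 210, 216, 224, 226, 225, 226, 225, 194, 127, 151, 165, 181, 194, 195, 196, 195, 195, 195, 195, 194, 195, 195, 195, 195, 195, 195, 193, 193, 193, 194, 202, 224, 228, 228, 228, 229, 228, 201]
scene 0.036 [207, 204, 204, 201, 170, 148, 174, 202, 228, 230, 230, 237, 253, 253, 214, 190, 191, 191, 192, 191, 190, 174, 144, 119, 107, 115, 149, 189, 195, 194, 187, 152, 176, 196, 234, 254, 238, 207, 213, 214, 214, 216, 222, 212]
```

The jaws are now about 92–93 mm apart on the mould in both views, with about 2.8 N·m on the crank, so the clamp is tight. Release and back off.

Call:
apply_moves(series=[[[0,0,0],0],[[0,0,0],0],[[0,0,0],0],[[0,0,0],0],[[0,0,0],0],[[0,0,0],0]], fingers=-1)

```text
clock: 25.23
tcp_pos: [0.5242, -0.1122, 0.1375]
eef_rot: [0.962, 0.072, 0.262, -0.021]
wrist_force: [2.8, 6.2, 0.3]
finger_gap: 0.0855
gripper_force: 3.1
```

Call:
apply_moves(series=[[[0,0,-0.05],0],[[0,0,-0.1],0],[[0,0,-0.1],0],[[0,0,-0.1],0],[[0,0,0],0],[[0,0,0],0]])

```text
clock: 25.73
tcp_pos: [0.472, -0.1227, 0.2305]
eef_rot: [0.962, 0.072, 0.264, -0.018]
wrist_force: [0.0, -0.1, -1.1]
finger_gap: 0.0856
gripper_force: 0.0
```

```bash
python3 -c "
from h import *
where()
d=cap('top','t7');c=cap('scene','s7')
r=np.radians(8.45);X=np.array([np.cos(r),np.sin(r),0]);Y=np.array([-np.sin(r),np.cos(r),0]);O=np.array([.689,-.0507,0])
# sleeve blackness along circle in both views at x=-.163
for nm,im in(('top',d),('scene',c)):
    g=cv2.GaussianBlur(im['image'].max(2),(3,3),0).astype(np.float32)
    print(nm,[(a,int(cv2.getRectSubPix(g,(1,1),tuple(map(float,proj(im,O-.165*X-.045*np.sin(np.radians(a))*Y+[0,0,.112+.045*np.cos(np.radians(a))]))))[0,0])) for a in range(-40,121,10)])
    # mould mouth, expected at vise x=.024
    m=cv2.cvtColor(im['image'],cv2.COLOR_RGB2GRAY).astype(np.float32)
    u,v=proj(im,O+.024*X+[0,0,.163]);u0,v0=int(u)-8,int(v)-8;p=m[v0:v0+17,u0:u0+17];w=(p<75);ys,xs=np.nonzero(w)
    q=onz(im,xs.mean()+u0,ys.mean()+v0,.163)-O if w.any() else None
    print('mouth vise x,y',q@X,q@Y,w.sum())
"
```

```text
t 25.73 x -0.2253 y -0.0393 z 0.1170 a 18.6 r 0.1234 F xyz 0.0 -0.2 -1.1 tang 0.5 rad -1.0 q [-0.68 -0.4   2.26  0.48  0.95  0.53] gap 0.0856 0
top [(-40, 232), (-30, 232), (-20, 224), (-10, 151), (0, 78), (10, 68), (20, 152), (30, 217), (40, 220), (50, 220), (60, 220), (70, 220), (80, 220), (90, 220), (100, 221), (110, 221), (120, 221)]
mouth vise x,y 0.027120479249548322 -0.0009021252316358808 20
scene [(-40, 237), (-30, 216), (-20, 143), (-10, 53), (0, 34), (10, 37), (20, 199), (30, 248), (40, 248), (50, 248), (60, 248), (70, 248), (80, 248), (90, 248), (100, 246), (110, 245), (120, 245)]
mouth vise x,y 0.026098621289610935 -0.0011276154786800672 38
```

The crank is at about 4°: the fingers slid past the sleeve once it stopped. The mould's mouth is 1 mm off centre, upright and closed on. To be sure of tightness I'll re-grip at the top, where the push is square to the pads, and press harder.

```bash
python3 -c "
from h import *
r=np.radians(8.45);X=np.array([np.cos(r),np.sin(r),0]);Y=np.array([-np.sin(r),np.cos(r),0]);O=np.array([.689,-.0507,0])
to(O-.172*X-.0035*Y+[0,0,.1575])"
```

```text
t 25.83 tcp [ 0.4713 -0.1217  0.2275] lean 30.5 z [ 0.502  0.076 -0.862] y [ 0.149 -0.989 -0.001]
frac [ 0.036 -0.115  0.292] len 0.0949 q [-0.68 -0.39  2.26  0.48  0.95  0.53] F [-0.   0.3 -0.9]
```

Call:
apply_moves(series=[[[0.018,-0.058,0],0],[[0.018,-0.057,0],0],[[0,0,0],0],[[0,0,0.1],0],[[0,0,0.1],0],[[0,0,0.06],0],[[0,0,0.032],0],[[0,0,0],0],[[0,0,0],0]])

```text
clock: 26.58
tcp_pos: [0.5192, -0.0796, 0.1567]
eef_rot: [0.962, 0.072, 0.261, -0.021]
wrist_force: [-0.5, 0.6, -0.2]
finger_gap: 0.0855
gripper_force: 0.0
```

Call:
apply_moves(series=[[[0,0,0],0],[[0,0,0],0],[[0,0,0],0],[[0,0,0],0],[[0,0,0],0],[[0,0,0],0],[[0,0,0],0],[[0,0,0],0],[[0,0,0],0],[[0,0,0],0]], fingers=1, squeeze=110)

```text
clock: 27.42
tcp_pos: [0.5196, -0.0796, 0.1591]
eef_rot: [0.962, 0.072, 0.263, -0.02]
wrist_force: [-9.0, 0.9, 8.6]
finger_gap: 0.0213
gripper_force: 107.2
```

```bash
python3 -c "
from h import *
where()"
```

```text
t 27.42 x -0.1718 y -0.0037 z 0.0456 a 4.6 r 0.0458 F xyz -8.8 2.2 8.6 tang -2.9 rad 8.4 q [-0.51 -0.18  2.24  0.5   0.71  0.58] gap 0.0213 107
```

Call:
apply_moves(series=[[[0,0.01,0.001],0],[[0,0.01,0.001],0],[[0,0,0],0]])

```text
clock: 27.67
tcp_pos: [0.5203, -0.0837, 0.1585]
eef_rot: [0.962, 0.073, 0.262, -0.023]
wrist_force: [-13.7, 9.2, 14.7]
finger_gap: 0.0212
gripper_force: 107.7
```

Call:
apply_moves(series=[[[0,0.01,0.002],0],[[0,0.01,0.002],0],[[0,0,0],0]])

```text
clock: 27.92
tcp_pos: [0.5212, -0.0885, 0.1574]
eef_rot: [0.962, 0.074, 0.261, -0.024]
wrist_force: [-21.9, 14.1, 21.4]
finger_gap: 0.0213
gripper_force: 108.7
```

```bash
python3 -c "
from h import *
where()"
```

```text
t 27.92 x -0.1716 y -0.0127 z 0.0439 a 16.2 r 0.0457 F xyz -19.6 17.1 21.4 tang -22.4 rad 15.8 q [-0.53 -0.16  2.22  0.52  0.73  0.55] gap 0.0213 109
```

The crank springs back when let go under load, because the clamp is elastic. So I'll ease it back until the hand force is near zero, then open gently, leaving friction holding the clamp load.

Call:
apply_moves(series=[[[0,-0.005,-0.001],0],[[0,-0.005,-0.001],0],[[0,0,0],0],[[0,0,0],0]])

```text
clock: 28.25
tcp_pos: [0.5208, -0.0867, 0.158]
eef_rot: [0.962, 0.073, 0.262, -0.022]
wrist_force: [-16.8, 8.1, 15.7]
finger_gap: 0.0211
gripper_force: 108.2
```

```bash
python3 -c "
from h import *
where()"
```

```text
t 28.25 x -0.1716 y -0.0109 z 0.0445 a 13.8 r 0.0458 F xyz -15.4 10.5 15.7 tang -14.0 rad 12.8 q [-0.53 -0.16  2.23  0.51  0.72  0.56] gap 0.0211 108
```

Call:
apply_moves(series=[[[0,-0.004,-0.001],0],[[0,-0.004,-0.001],0],[[0,0,0],0],[[0,0,0],0]])

```text
clock: 28.58
tcp_pos: [0.5204, -0.0847, 0.1584]
eef_rot: [0.962, 0.073, 0.262, -0.022]
wrist_force: [-11.3, 6.2, 11.2]
finger_gap: 0.0215
gripper_force: 107.7
```

```bash
python3 -c "
from h import *
where()"
```

```text
t 28.58 x -0.1717 y -0.0089 z 0.0449 a 11.2 r 0.0458 F xyz -10.2 7.8 11.2 tang -9.8 rad 9.5 q [-0.53 -0.17  2.23  0.51  0.72  0.57] gap 0.0215 108
```

Call:
apply_moves(series=[[[0,-0.005,-0.001],0],[[0,-0.004,0],0],[[0,0,0],0],[[0,0,0],0]])

```text
clock: 28.92
tcp_pos: [0.5201, -0.0827, 0.1588]
eef_rot: [0.962, 0.073, 0.262, -0.021]
wrist_force: [-10.1, 4.1, 9.0]
finger_gap: 0.0212
gripper_force: 107.5
```

```bash
python3 -c "
from h import *
where()"
```

```text
t 28.92 x -0.1717 y -0.0069 z 0.0453 a 8.6 r 0.0458 F xyz -9.4 5.5 9.0 tang -6.8 rad 8.0 q [-0.52 -0.17  2.23  0.51  0.72  0.57] gap 0.0212 107
```

Call:
apply_moves(series=[[[0,-0.004,0],0],[[0,0,0],0],[[0,0,0],0]])

```text
clock: 29.17
tcp_pos: [0.52, -0.0819, 0.1589]
eef_rot: [0.962, 0.073, 0.263, -0.02]
wrist_force: [-10.5, 2.2, 9.7]
finger_gap: 0.0211
gripper_force: 107.5
```

```bash
python3 -c "
from h import *
where()"
```

```text
t 29.17 x -0.1717 y -0.0060 z 0.0454 a 7.6 r 0.0458 F xyz -10.1 3.7 9.7 tang -4.9 rad 9.1 q [-0.52 -0.17  2.23  0.5   0.71  0.58] gap 0.0211 108
```

Call:
apply_moves(series=[[[0,-0.003,0],0],[[0,0,0],0],[[0,0,0],0]], squeeze=30)

```text
clock: 29.42
tcp_pos: [0.5199, -0.0813, 0.1589]
eef_rot: [0.962, 0.073, 0.263, -0.02]
wrist_force: [-10.0, 2.1, 8.9]
finger_gap: 0.021
gripper_force: 107.5
```

Call:
apply_moves(series=[[[0,0,0],0],[[0,0,0],0],[[0,0,0],0],[[0,0,0],0],[[0,0,0],0],[[0,0,0],0]], fingers=-1)

```text
clock: 29.92
tcp_pos: [0.5202, -0.0817, 0.1582]
eef_rot: [0.962, 0.072, 0.263, -0.02]
wrist_force: [-0.8, -0.8, -0.2]
finger_gap: 0.0852
gripper_force: 0.0
```

Call:
apply_moves(series=[[[0,0,-0.05],0],[[0,0,-0.1],0],[[0,0,-0.12],0],[[0,0,-0.12],0],[[0,0,-0.12],0],[[0,0,0],0],[[0,0,0],0]])

```text
clock: 30.5
tcp_pos: [0.4436, -0.0941, 0.2928]
eef_rot: [0.961, 0.072, 0.265, -0.017]
wrist_force: [0.3, -0.0, -0.7]
finger_gap: 0.0857
gripper_force: 0.0
```

```bash
python3 -c "
from h import *
where()
d=cap('top','t8');c=cap('scene','s8')
r=np.radians(8.45);X=np.array([np.cos(r),np.sin(r),0]);Y=np.array([-np.sin(r),np.cos(r),0]);O=np.array([.689,-.0507,0])
for nm,im in(('top',d),('scene',c)):
    g=im['image'].max(2).astype(np.float32);A=np.arange(-40,60,4)
    print(nm,[int(cv2.getRectSubPix(g,(1,1),tuple(map(float,proj(im,O-.165*X-.045*np.sin(np.radians(a))*Y+[0,0,.112+.045*np.cos(np.radians(a))]))))[0,0]) for a in A])
    m=cv2.cvtColor(im['image'],cv2.COLOR_RGB2GRAY).astype(np.float32)
    for yy in (-.036,.036): print(yy,[int(cv2.getRectSubPix(m,(1,1),tuple(map(float,proj(im,O+x*X+yy*Y+[0,0,.133]))))[0,0]) for x in np.arange(-.03,.09,.003)])
a=load('scene0')['image'].astype(int);b=c['image'].astype(int);df=np.abs(a-b).max(2)>60
n,l,st,ce=cv2.connectedComponentsWithStats(df.astype(np.uint8))
print([(list(map(int,s)),) for s in st[1:] if s[4]>40])
"
```

```text
t 30.5 x -0.2491 y -0.0068 z 0.1793 a 2.2 r 0.1794 F xyz 0.3 -0.1 -0.7 tang 0.1 rad -0.7 q [-0.66 -0.59  2.27  0.42  1.11  0.63] gap 0.0857 0
top [232, 231, 231, 231, 229, 225, 215, 184, 123, 86, 81, 77, 72, 70, 94, 152, 201, 217, 218, 219, 219, 219, 219, 219, 218]
-0.036 [200, 199, 195, 175, 145, 137, 141, 146, 147, 145, 144, 146, 148, 149, 149, 148, 146, 144, 145, 148, 148, 147, 147, 145, 143, 142, 146, 147, 147, 147, 144, 135, 123, 124, 142, 173, 197, 204, 202, 200]
0.036 [207, 207, 208, 199, 186, 179, 179, 180, 181, 182, 182, 181, 180, 180, 180, 180, 179, 179, 179, 178, 178, 177, 179, 179, 179, 179, 180, 179, 177, 178, 174, 153, 118, 100, 117, 151, 174, 183, 184, 183]
scene [242, 239, 232, 223, 194, 142, 89, 61, 47, 45, 41, 38, 35, 42, 108, 233, 245, 246, 247, 247, 248, 247, 247, 247, 247]
-0.036 [222, 222, 203, 139, 128, 154, 163, 171, 181, 190, 192, 192, 192, 191, 191, 192, 191, 191, 191, 191, 191, 191, 190, 191, 191, 190, 190, 190, 189, 190, 189, 189, 191, 198, 215, 223, 225, 224, 225, 226]
0.036 [239, 252, 254, 242, 198, 189, 187, 188, 189, 189, 188, 189, 186, 164, 144, 127, 111, 104, 106, 126, 159, 187, 192, 192, 190, 184, 142, 155, 188, 197, 231, 254, 249, 214, 196, 207, 209, 209, 209, 209]
[([100, 0, 37, 97, 1677],), ([136, 0, 137, 213, 10256],), ([229, 0, 80, 63, 1621],), ([113, 87, 15, 12, 89],), ([113, 108, 10, 22, 89],), ([290, 151, 36, 47, 755],), ([51, 171, 70, 94, 2453],), ([156, 211, 45, 26, 369],), ([261, 214, 15, 11, 112],), ([305, 226, 8, 8, 49],), ([305, 226, 48, 25, 410],), ([93, 238, 59, 32, 429],), ([259, 238, 21, 14, 171],), ([0, 247, 53, 81, 2619],), ([303, 249, 40, 24, 257],), ([248, 271, 18, 13, 151],), ([55, 272, 131, 128, 7639],), ([237, 287, 17, 14, 147],), ([181, 290, 15, 18, 47],), ([274, 297, 12, 16, 110],), ([283, 301, 18, 24, 275],)]
```

```bash
python3 -c "
from h import *
print(robot.sign_off())"
```

```text
the job is handed in; nothing more can be done
None
```

I handed the job in at about 31 s: the mould stands upright and centred within about 1 mm, the jaw was closed on it by the crank alone, and the robot has let go and touches nothing. The crank springs back when released under load, so the clamp tightness that remains is held by the crank's friction and I couldn't measure it.

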